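# Clear the touch-latch box and press its lid so it springs ajar

## Task

The grey battery cover is lying on the push-to-open lid of the long wooden box. With the fingertips slide the cover, without picking it up, off the lid until it rests wholly on the fixed ledge of the same box, then press the lid down near its front edge until the catch lets go, and let it spring ajar. Leave the short box shut and the other things where they are.

Things in the scene. Friction and masses are not known exactly. Their poses are not given: they have to be found in the camera images.
- long_box: fixed light hardwood box, 160 (x) by 260 (y) mm; origin at the centre of its underside, x pointing from its front to its back, y to the left seen from its front. Right part (y -129 to -1 mm): the push-to-open lid. Left part (y +4 to +130 mm, full depth): a fixed flat ledge, top 85 mm above the bench, 2 mm lower than the shut lid's top; no rims
- long_lid (a joint): hinge of the long box's lid, rad: 0 shut on its catch, about -0.048 fully pressed in, +0.45 sprung ajar (its stop). The lid is a plain handleless panel, 150 (x) by 128 (y) mm, 15 mm thick, hinged along its far edge (box x +72 mm, z 72 mm), its top 87 mm above the bench when shut. Once tripped, the catch does not take hold again
- long_lid_press (a point): place to press: on the lid's top face, 20 mm behind the middle of its front edge; moves with the lid. It gives about 6 mm; the catch trips at about 3 mm, so press 5 to 6 mm, which takes about 6 to 7 N; press again if it stays shut. When the finger is raised, a spring lifts the lid after it, the front edge rising about 65 mm in about half a second
- cover: loose grey plastic battery compartment cover, 40 (x) by 60 (y) mm, 12 mm thick, about 50 g, ribbed on top, lying on the long box's lid; origin at the centre of its underside, z up
- cover_c0 (a point): corner of the cover's underside, at (-20, -30) mm in the cover's own frame
- cover_c1 (a point): corner of the cover's underside, at (-20, 30) mm in the cover's own frame
- cover_c2 (a point): corner of the cover's underside, at (20, -30) mm in the cover's own frame
- cover_c3 (a point): corner of the cover's underside, at (20, 30) mm in the cover's own frame
- short_box: fixed light hardwood box, 160 (x) by 130 (y) mm, lid top 87 mm above the bench, wholly covered by a lid of the same kind and with no ledge; origin at the centre of its underside; leave it shut
- short_lid (a joint): hinge of the short box's lid, rad: 0 shut, positive open, same catch as the other; leave it shut
- washer_tray: clear glass bottle-cap tray of steel washers, 54 mm across, 16 mm high, lying on the short box's lid; origin at the centre of its underside; leave it alone
- screwdriver: yellow-handled screwdriver, 180 mm long, lying on the bench in front of the boxes; leave it alone
- pump: aluminium desoldering pump, a 22 mm tube about 190 mm long overall, lying on the bench in front of the boxes; leave it alone
- spool: solder spool, 60 mm across, 38 mm high, standing upright on the bench; leave it alone
Not all that is in view belongs to the job. Leave any orange look-alike of the cover alone.

How it is judged:
On the way, in this order (a step that is already met when the one before it is completed fails the run):
1. the cover lies flat and wholly on the ledge, with the lid still shut (z of cover in the frame of long_box between 0.08 and 0.0865 m and angle between cover's own z axis and vertical below 0.06 rad and y of cover_c0 in the frame of long_box between 0.001 and 0.134 m and y of cover_c1 in the frame of long_box between 0.001 and 0.134 m and y of cover_c2 in the frame of long_box between 0.001 and 0.134 m and y of cover_c3 in the frame of long_box between 0.001 and 0.134 m and x of cover_c0 in the frame of long_box between -0.084 and 0.084 m and x of cover_c1 in the frame of long_box between -0.084 and 0.084 m and x of cover_c2 in the frame of long_box between -0.084 and 0.084 m and x of cover_c3 in the frame of long_box between -0.084 and 0.084 m and value of joint long_lid below 0.05 rad), for 0.2 s.
2. the lid is pressed in at least about 2 mm at its front edge, the cover staying on the ledge (z of cover in the frame of long_box between 0.08 and 0.0865 m and angle between cover's own z axis and vertical below 0.06 rad and y of cover_c0 in the frame of long_box between 0.001 and 0.134 m and y of cover_c1 in the frame of long_box between 0.001 and 0.134 m and y of cover_c2 in the frame of long_box between 0.001 and 0.134 m and y of cover_c3 in the frame of long_box between 0.001 and 0.134 m and x of cover_c0 in the frame of long_box between -0.084 and 0.084 m and x of cover_c1 in the frame of long_box between -0.084 and 0.084 m and x of cover_c2 in the frame of long_box between -0.084 and 0.084 m and x of cover_c3 in the frame of long_box between -0.084 and 0.084 m and value of joint long_lid below -0.012 rad).
At the end, for the whole second after the job is handed in: The long box's lid stands ajar at rest (more than 0.35 rad), the cover lies flat at rest on the ledge with all four corners over the ledge (to within about 4 mm), and the short box's lid is shut (z of cover in the frame of long_box between 0.08 and 0.0865 m and angle between cover's own z axis and vertical below 0.06 rad and y of cover_c0 in the frame of long_box between 0.001 and 0.134 m and y of cover_c1 in the frame of long_box between 0.001 and 0.134 m and y of cover_c2 in the frame of long_box between 0.001 and 0.134 m and y of cover_c3 in the frame of long_box between 0.001 and 0.134 m and x of cover_c0 in the frame of long_box between -0.084 and 0.084 m and x of cover_c1 in the frame of long_box between -0.084 and 0.084 m and x of cover_c2 in the frame of long_box between -0.084 and 0.084 m and x of cover_c3 in the frame of long_box between -0.084 and 0.084 m and value of joint long_lid above 0.35 rad and value of joint short_lid below 0.05 rad and linear speed of cover below 0.01 m/s and velocity of joint long_lid below 0.05 rad/s); the robot touches nothing.
It fails at once if the cover is lifted more than 10 mm off the lid (height (world z) of cover above 0.097 m).
It fails at once if the cover falls off the box (height (world z) of cover below 0.07 m).
It fails at once if the short box's lid comes open (value of joint short_lid above 0.05 rad).
It fails at once if the washer tray, screwdriver, pump, or the spool is shifted by more than 30 mm (distance of any of washer_tray, screwdriver, pump, spool from where it was at the start of the episode above 0.03 m).
It also fails if it takes over 58 s, if anything falls off the work surface, if the arm or the gripper's body presses on something with over 40 N, if the wrist force passes 120 N, or if a joint passes its speed limit or range.

## Robot

A 7-joint arm with a two-finger parallel gripper is mounted at the origin on the work surface. World frame = base frame: x ahead of the robot, y to its left, z up, the work surface at z = 0. Lengths are in m, angles in rad, forces in N, time in s.
With the tool pointing down it reaches from about 0.375 to 0.925 m from the base axis. Payload 3.1 kg.
Tool frame: the origin (TCP) lies between the finger pads; the fingertips stand 19 mm ahead of it and the grasp point (between the pads) is the TCP; z points along the fingers, y is the direction in which the jaws open and shut (so a half turn about z gives the same grasp; the last joint's range is limited). The gripper opens to 85 mm and grips with 20 to 120 N. Pads are 22 mm wide; open, the fingers measure 114 mm over their backs; the gripper's body (76 mm by 85 mm) begins 54 mm behind the grasp point. The pads swing forward as they close: fully open they stand 13 mm farther back than shut.
Start: joints at [-1.288, 0.383, 0.044, 1.598, -0.018, 1.161, -0.05], TCP at [0.242, 0.603, 0.221] pointing down, gripper open.
Joint ranges: [-2.61, 2.61], [-0.41, 2.15], [-1.48, 1.57], [0, 2.5], [-1.57, 4.71], [0.05, 1.97], [-2.85, 2.85]. Speed limits (rad/s): [2.79, 2.79, 3.14, 3.14, 3.14, 3.14, 3.14].

## Interface

Orientations are given as a unit quaternion [x, y, z, w].
In Python, from bench import move_ptp, movel, move_j, move_gripper, pause, inverse_kinematics, read_camera, camera_params, MotionError, sign_off, look_for, tip_of, read_time_s, read_qpos, read_joint_vel, read_effort, read_eef_pos, read_tcp_rot, read_ft_force, read_ft_torque, read_finger_gap gives the robot as it stands. Calls block until the motion is done:
- move_ptp(position, orientation): joint-space move of the TCP to a pose.
- movel(position, orientation=None, speed=0.15): straight line of the TCP; orientation=None keeps the orientation; speed is the mean speed in m/s.
- move_j(angles): joint-space move.
- move_gripper(opening, effort=None): finger opening in m; effort is the grip in N (None keeps the last); returns when the fingers have stopped.
- pause(seconds).
- inverse_kinematics(position, orientation): joint angles nearest the present ones, or None.
- read_camera(name): name is "scene" or "side" or "wrist"; returns the picture (384x512x3 uint8, red, green, blue); there is no depth.
- camera_params(name): a dict with "K" (3x3 intrinsics, pixels), "camera_from_world" (4x4, takes a point from world to camera coordinates). Camera axes: x right, y down, z forward; pixel columns grow to the right and rows downward; lengths in m; the calibration is good to about 2 mm. A picture is of the moment at which its call begins: read the wrist's pose just before it. camera_params takes no time and is no camera call; for the wrist camera it gives the pose at the moment of the call.
A pose or a line that the arm cannot do raises MotionError and nothing moves.
- sign_off(): hands the job in, once; it reports no verdict.
Trained networks look in the newest picture that a camera, given by its name, has taken for a name from the list of things; names that differ only in an ending like _2 or _b are one class to them, and where a whole thing is asked for, a point or a joint stands for the part that bears it (a point fixed in the world has none). Each returns a list of dicts, best first, with "confidence" (0 to 1); they miss things now and then, are a little off and sometimes report something else, mostly with a low value. They report only what shows in the picture. A call takes as long as a camera call. They do not tell look-alikes from the thing itself.
- look_for(camera, name): "at" ([column, row] in pixels, amid what is visible of it).
- tip_of(camera, name): "at" ([column, row] in pixels: a listed point, or the origin of a listed thing).
Readings, each from a call of its own:
- read_time_s(): time.
- read_qpos(): joint angles.
- read_joint_vel(): joint speeds.
- read_effort(): joint torques, N m.
- read_eef_pos(): TCP position.
- read_tcp_rot(): TCP orientation.
- read_ft_force(): force on the tool from outside, world axes, zero at the start.
- read_ft_torque(): the same for the moment, N m.
- read_finger_gap(): finger opening in m.
Only numpy, scipy, OpenCV 4.12 (cv2) and the standard library are available. Lean on these libraries where they do the work, as an engineer would, in place of code of your own. Each camera call takes 0.05 s, during which the arm holds its last target.

## Working session

There is one attempt and no reset: what is moved stays moved. The work goes in short steps, each a Python script; the robot and the scene stay as the last script left them, time stands still between calls to the robot, and variables do not carry over. Pictures are saved under pics/ and viewed, and the job is handed in when it is done.

```bash
mkdir -p pics; ls
cat > h.py <<'E'
import numpy as np, cv2
from bench import *
def save(cam,name):
    im=read_camera(cam); cv2.imwrite(f'pics/{name}.png',cv2.cvtColor(im,cv2.COLOR_RGB2BGR)); return im
def toplane(cam,px,z,P=None):
    P=P or camera_params(cam); K=np.array(P["K"]);T=np.array(P["camera_from_world"])
    R=T[:3,:3];t=T[:3,3];c=-R.T@t
    d=R.T@np.linalg.inv(K)@np.array([px[0],px[1],1.])
    return c+d*(z-c[2])/d[2]
def proj(cam,p):
    P=camera_params(cam);T=np.array(P["camera_from_world"]);q=np.array(P["K"])@(T[:3,:3]@np.array(p)+T[:3,3]);return q[:2]/q[2]
E
python3 - <<'E'
from h import *
for c in("scene","side","wrist"):
    save(c,c+'0')
    for n in("long_box","cover","cover_c0","cover_c1","cover_c2","cover_c3","long_lid_press","short_box","washer_tray"):
        z={"long_box":0,"short_box":0}.get(n,.087)
        for r in tip_of(c,n)[:2]:
            print(c,n,np.round(r["at"],1),round(r["confidence"],2),np.round(toplane(c,r["at"],z),4))
print(read_time_s(),read_tcp_rot(),read_finger_gap())
E
```

```text
pics
scene long_box [295.8 189. ] 0.55 [0.5291 0.1581 0.    ]
scene long_box [295.9 170.1] 0.35 [0.4748 0.2653 0.    ]
scene cover [331.9 244.8] 0.77 [ 0.7744 -0.1383  0.087 ]
scene cover [295.7 178.9] 0.74 [0.5605 0.0872 0.087 ]
scene cover_c0 [340.4 246.6] 0.78 [ 0.7948 -0.1338  0.087 ]
scene cover_c0 [270.  178.3] 0.7 [0.4925 0.0503 0.087 ]
scene cover_c1 [340.4 246.6] 0.78 [ 0.7948 -0.1338  0.087 ]
scene cover_c1 [270.  178.3] 0.7 [0.4925 0.0503 0.087 ]
scene cover_c2 [340.4 246.6] 0.78 [ 0.7948 -0.1338  0.087 ]
scene cover_c2 [270.  178.3] 0.7 [0.4925 0.0503 0.087 ]
scene cover_c3 [340.4 246.6] 0.78 [ 0.7948 -0.1338  0.087 ]
scene cover_c3 [270.  178.3] 0.7 [0.4925 0.0503 0.087 ]
scene long_lid_press [276.1 177.3] 0.81 [0.5055 0.0648 0.087 ]
scene short_box [258.1 250.6] 0.86 [ 0.5795 -0.164   0.    ]
scene washer_tray [247.8 223.7] 0.77 [ 0.5537 -0.1729  0.087 ]
scene washer_tray [218.7 316.3] 0.56 [ 0.6657 -0.4621  0.087 ]
side long_box [226.5 261.1] 0.82 [0.5369 0.1358 0.    ]
side cover [125.2 316.7] 0.88 [0.6595 0.3626 0.087 ]
side cover [314.2 360.6] 0.76 [0.2863 0.319  0.
[... 533 characters left out ...]
52.7 174.5] 0.84 [ 0.571  -0.1661  0.    ]
side washer_tray [254.3 148.3] 0.68 [ 0.5755 -0.188   0.087 ]
wrist cover [ 56.3 265. ] 0.61 [0.2576 0.3715 0.087 ]
wrist cover_c0 [ 34.  269.7] 0.96 [0.2536 0.3459 0.087 ]
wrist cover_c0 [ 58.1 286.4] 0.8 [0.2813 0.359  0.087 ]
wrist cover_c1 [ 34.  269.7] 0.96 [0.2536 0.3459 0.087 ]
wrist cover_c1 [ 58.1 286.4] 0.8 [0.2813 0.359  0.087 ]
wrist cover_c2 [ 34.  269.7] 0.96 [0.2536 0.3459 0.087 ]
wrist cover_c2 [ 58.1 286.4] 0.8 [0.2813 0.359  0.087 ]
wrist cover_c3 [ 34.  269.7] 0.96 [0.2536 0.3459 0.087 ]
wrist cover_c3 [ 58.1 286.4] 0.8 [0.2813 0.359  0.087 ]
1.5 [ 1.89235582e-01  9.81931715e-01 -7.57937833e-06 -2.68370557e-05] 0.08555626957199079
```

View pics/scene0.png

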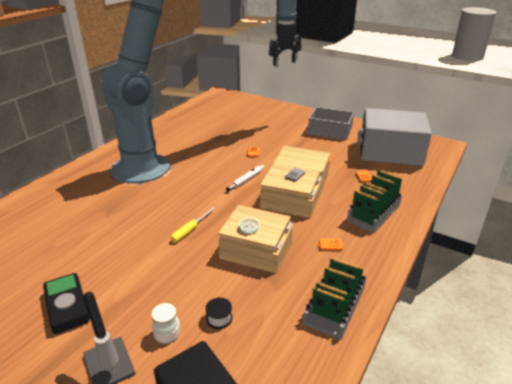

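View pics/side0.png

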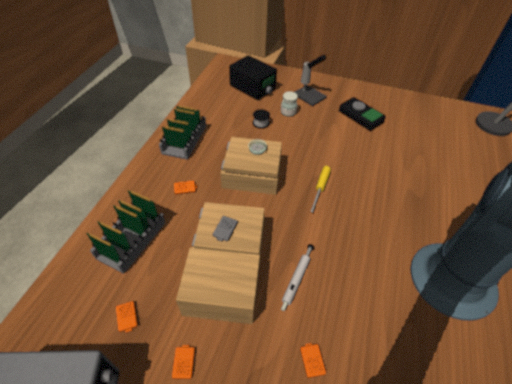

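View pics/wrist0.png

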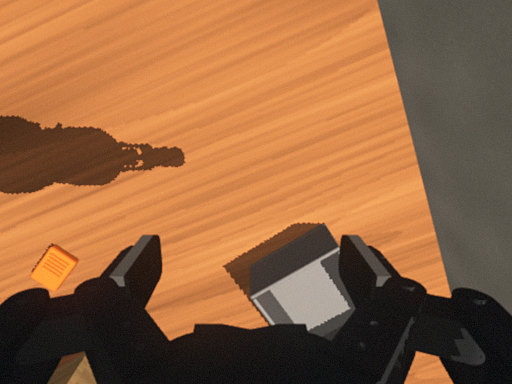

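Run:
```python
from h import *
P=camera_params("wrist");T=np.array(P["camera_from_world"]);c=-T[:3,:3].T@T[:3,3]
print("cam",c, "fwd",T[2,:3],"right",T[0,:3],"eef",read_eef_pos(),P["K"])
for px in [(205,204),(264,207),(179,310),(252,321)]: print(px,toplane("side",px,.086))
print(toplane("side",(226,226),.099),toplane("scene",(296,173),.099))
from scipy.spatial.transform import Rotation as R
for a in (-90,-45,0,45,90,135,180):
    q=(R.from_euler('z',a,degrees=True)*R.from_quat([1,0,0,0])).as_quat()
    s=inverse_kinematics([.53,.10,.33],q); print(a,None if s is None else np.round(s,2))
```

```text
cam [0.17625516 0.62996518 0.3754923 ] fwd [ 0.25552621 -0.10247843 -0.96135557] right [ 3.72068384e-01  9.28205320e-01 -4.97222591e-05] eef [0.24154405 0.60345694 0.2210671 ] [[299.89389358   0.         249.94939994]
 [  0.         299.89389358 185.89890063]
 [  0.           0.           1.        ]]
(205, 204) [0.62658671 0.04725561 0.086     ]
(264, 207) [0.48403525 0.00614092 0.086     ]
(179, 310) [0.56560902 0.31477791 0.086     ]
(252, 321) [0.41933005 0.28711287 0.086     ]
[0.54846977 0.10003621 0.099     ] [0.55420231 0.10022998 0.099     ]
-90 [ 0.79  0.29 -1.24  1.68  0.28  1.37  2.65]
-45 [-1.46  0.27  1.42  1.77 -0.28  1.34 -2.34]
0 [-0.9   0.09  0.69  1.75 -0.06  1.32 -1.77]
45 [-0.85  0.09  0.64  1.75 -0.06  1.32 -0.99]
90 [-0.84  0.09  0.62  1.75 -0.05  1.32 -0.21]
135 [-0.76  0.09  0.53  1.75 -0.05  1.32  0.57]
180 [-0.69  0.09  0.46  1.74 -0.04  1.32  1.35]
```

```bash
cat >> h.py <<'E'
from scipy.spatial.transform import Rotation as Rn
def q(a): return (Rn.from_euler('z',a,degrees=True)*Rn.from_quat([1,0,0,0])).as_quat()
E
python3 - <<'E'
from h import *
move_ptp([.545,.09,.30],q(104))
pause(.3)
print(read_time_s(),read_eef_pos(),read_ft_force())
import pickle
P=camera_params("wrist"); pickle.dump(P,open('P1.pkl','wb'))
im=save("wrist",'w1')
for n in("long_box","cover","cover_c0","long_lid_press"):
    z={"long_box":0}.get(n,.087)
    for r in tip_of("wrist",n)[:4]: print(n,np.round(r["at"],1),round(r["confidence"],2),np.round(toplane("wrist",r["at"],z,P),4))
E
```

```text
3.9583 [0.54493846 0.09050107 0.29988228] [-0.25789258  0.52680775 -0.1273293 ]
long_box [252.1 101.5] 0.68 [0.5309 0.1574 0.    ]
long_box [205.4 159. ] 0.65 [0.4821 0.0575 0.    ]
cover [342.1 256.2] 0.91 [ 0.6992 -0.0097  0.087 ]
cover [254.3 152.7] 0.74 [0.5478 0.0993 0.087 ]
cover_c0 [269.9 179.4] 0.96 [0.5754 0.0711 0.087 ]
cover_c0 [234.8 170. ] 0.86 [0.5294 0.0722 0.087 ]
cover_c0 [424.4  10.7] 0.78 [0.6893 0.2957 0.087 ]
cover_c0 [135.5  85.8] 0.74 [0.3944 0.1419 0.087 ]
long_lid_press [201.7 158.3] 0.79 [0.4862 0.0767 0.087 ]
```

View pics/w1.png

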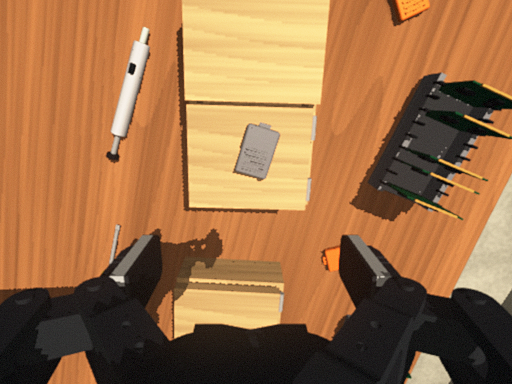

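Run:
```python
from h import *
import pickle
P=pickle.load(open('P1.pkl','rb'))
for n,px,z in [("lid front y-",(190,208),.087),("lid back y-",(305,209.5),.087),("seam front",(186,102),.087),("seam back",(314,105.5),.087),("ledge back",(329,20),.085),("ledge fr",(182,20),.085)]:
    print(n,np.round(toplane("wrist",px,z,P),4))
c=[toplane("wrist",px,.099,P) for px in [(250,124),(279,131),(263,180),(236,171)]]
print(np.round(c,4),np.mean(c,0)); 
b=cv2.resize(cv2.imread('pics/w1.png')[90:220,170:340],None,fx=4,fy=4,interpolation=cv2.INTER_CUBIC);cv2.imwrite('pics/w1c.png',b)
```

```text
lid front y- [0.4845 0.0087 0.087 ]
lid back y- [0.6303 0.043  0.087 ]
seam front [0.4548 0.1382 0.087 ]
seam back [0.6025 0.171  0.087 ]
ledge back [0.5916 0.2624 0.085 ]
ledge fr [0.4339 0.223  0.085 ]
[[0.534  0.1327 0.099 ]
 [0.5689 0.1331 0.099 ]
 [0.5658 0.0712 0.099 ]
 [0.5311 0.0742 0.099 ]] [0.5499469  0.10278764 0.099     ]
```

View pics/w1c.png

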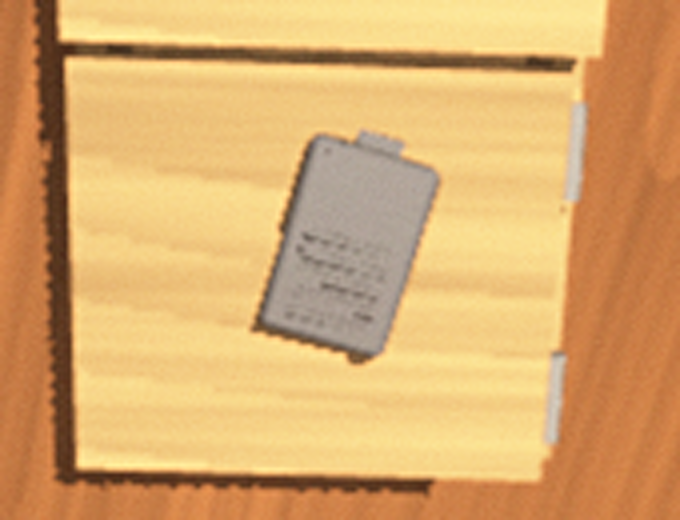

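```bash
cat >> h.py <<'E'
BO=np.array([.531,.154]);YB=12.9
u=np.array([np.cos(np.radians(YB)),np.sin(np.radians(YB))]);v=np.array([-u[1],u[0]])
def bw(x,y,z): return np.r_[BO+x*u+y*v,z]
def wb(p): d=np.array(p[:2])-BO; return np.array([d@u,d@v])
E
python3 - <<'E'
from h import *
import pickle
P=pickle.load(open('P1.pkl','rb'))
c=np.array([toplane("wrist",px,.099,P) for px in [(247.5,123.2),(280,133.7),(263.8,179.5),(235.5,172)]])
ax=(c[0]+c[1]-c[2]-c[3])[:2]; print(c.mean(0),np.degrees(np.arctan2(ax[1],ax[0])),np.linalg.norm(ax)/2,np.linalg.norm(c[0]-c[1]),np.linalg.norm(c[3]-c[2]),wb(c.mean(0)))
move_gripper(.02)
print(read_finger_gap())
p=bw(-.01,.085,.16); move_ptp(p,q(88)); p[2]=.111; movel(p,speed=.1); pause(.2)
f0=read_ft_force(); print(f0,read_eef_pos())
z=.110
while z>.086:
    p[2]=z; movel(p,speed=.02); f=read_ft_force()
    if (f-f0)[2]>2: break
    z-=.001
print(z,read_eef_pos(),f-f0,read_time_s())
p[2]+=.02; movel(p)
E
```

```text
[0.54980283 0.10202158 0.099     ] 87.84420909289078 0.059281259642827 0.03999710933837411 0.03580903699103683 [ 0.00672408 -0.05486428]
0.019813712967237527
[ 0.27474486 -0.45518703 -0.46104648] [0.50297188 0.23498795 0.11186311]
0.08599999999999998 [0.50218044 0.23459203 0.08690118] [0.17359106 0.50681856 0.66035645] 12.5167
```

Run:
```python
from h import *
save("side",'s2');save("scene",'c2');save("wrist",'w2');e=read_eef_pos();print(e,read_tcp_rot())
for c in("side","scene"): print(proj(c,e),proj(c,e-[0,0,.019]))
for c in("side","scene"):
    b=cv2.imread('pics/%s2.png'%('s' if c=='side' else 'c'));x,y=proj(c,e).astype(int);b=b[max(0,y-75):y+75,max(0,x-100):x+100];cv2.imwrite('pics/z2%s.png'%c,cv2.resize(b,None,fx=3.5,fy=3.5,interpolation=cv2.INTER_CUBIC))
```

```text
[0.50185642 0.23450017 0.10647762] [ 7.19301097e-01  6.94698333e-01 -3.78346045e-04 -1.19745867e-04]
[222.83988919 280.46586625] [223.24057742 284.53870742]
[300.46712922 148.53712588] [300.17200068 153.63043852]
```

View pics/z2side.png

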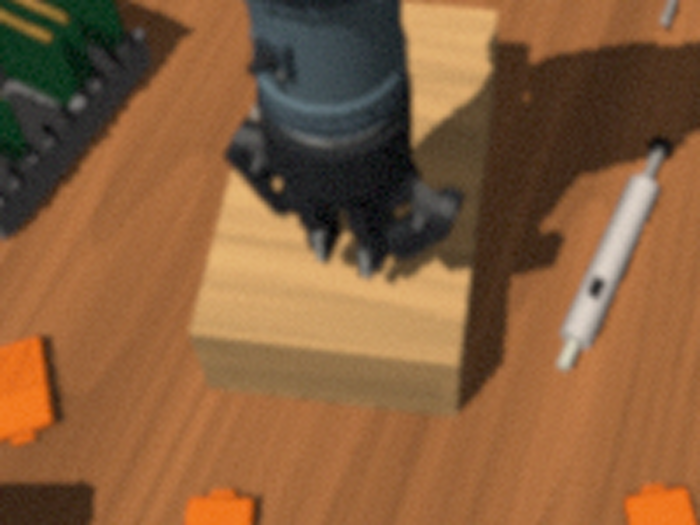

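View pics/z2scene.png

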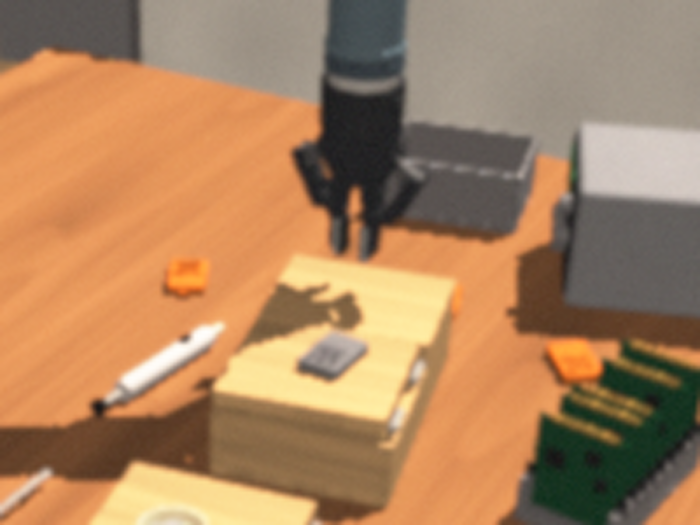

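View pics/w2.png

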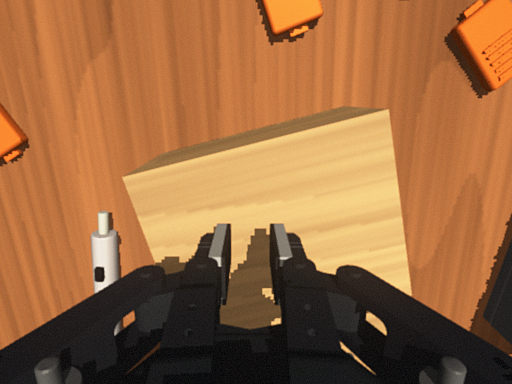

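Run:
```python
from h import *
def M(c):
    P=camera_params(c);return np.array(P["K"])@np.array(P["camera_from_world"])[:3]
for s,c in [((320,260),(365,258)),((367,276),(337,252))]:
    a=np.array(s)/3.5+[122,205]; b=np.array(c)/3.5+[200,73]
    X=cv2.triangulatePoints(M("side"),M("scene"),a.reshape(2,1),b.reshape(2,1)); print((X[:3]/X[3]).ravel())
print(read_eef_pos(),read_time_s(),read_ft_force())
```

```text
[0.51540097 0.24028709 0.11423877]
[0.48626249 0.2398704  0.11273423]
[0.50185642 0.23450017 0.10647762] 12.95 [-0.59766673  0.46000479 -0.340905  ]
```

```bash
python3 - <<'E'
from h import *
p=bw(-.01,.085,.088); movel(p,q(88),speed=.1); pause(.1)
f0=read_ft_force(); print(f0,read_eef_pos())
z=.086
while z>.066:
    p[2]=z; movel(p,speed=.03); f=read_ft_force()
    print(round(z,4),read_eef_pos()[2],(f-f0).round(2))
    if (f-f0)[2]>2: break
    z-=.0015
print(read_time_s())
save("side","s3");save("scene","c3")
E
python3 - <<'E'
import cv2
a=cv2.imread('pics/s3.png')[230:330,160:280];b=cv2.imread('pics/c3.png')[100:200,240:360]
import numpy as np
cv2.imwrite('pics/z3.png',cv2.resize(np.hstack([a,b]),None,fx=3.3,fy=3.3,interpolation=cv2.INTER_CUBIC))
E
```

```text
[-0.4164147  -0.93296369 -0.45159486] [0.50230292 0.23453862 0.08790124]
0.086 0.08620139736981824 [0.61 1.99 0.23]
0.0845 0.08448204440957886 [0.86 1.09 1.23]
0.083 0.0828788660197238 [0.95 0.56 0.51]
0.0815 0.08135235093568087 [-0.43  0.44  0.12]
0.08 0.07986806647985017 [0.13 0.15 0.68]
0.0785 0.07836329840452214 [-0.2   0.94  0.2 ]
0.077 0.07685549987760264 [ 0.07  0.82 -0.6 ]
0.0755 0.07536603522873274 [0.52 0.53 0.35]
0.074 0.07509733548813191 [-1.65  0.16  6.97]
15.6417
```

View pics/z3.png

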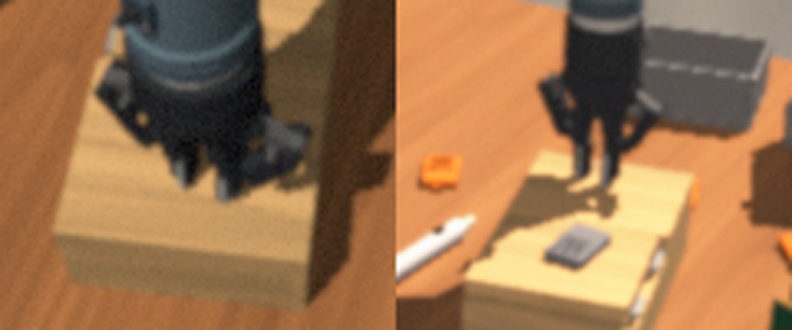

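Run:
```python
from h import *
a=np.radians(87.84);ax=np.r_[np.cos(a),np.sin(a)];C=np.array([.5498,.1020]);Q=q(87.84)
g=lambda s,z:np.r_[C+s*ax,z]
e=read_eef_pos();e[2]=.13;movel(e,speed=.2)
movel(g(-.058,.13),Q,speed=.25)
movel(g(-.058,.0805),speed=.15);pause(.15);f0=read_ft_force();print(read_eef_pos(),f0)
movel(g(-.042,.0805),speed=.05);print(read_ft_force()-f0)
movel(g(.0,.0805),speed=.05);print(read_eef_pos(),read_ft_force()-f0,read_time_s())
save("wrist","w4");save("side","s4")
```

```text
[0.5482043  0.04443811 0.08137901] [ 0.49701265  0.39352635 -0.14550869]
[-0.63646883 -0.32446743  0.21394276]
[0.5498001  0.10162442 0.08051486] [ 0.21197318 -0.94408503 -0.09809102] 19.2
```

View pics/w4.png

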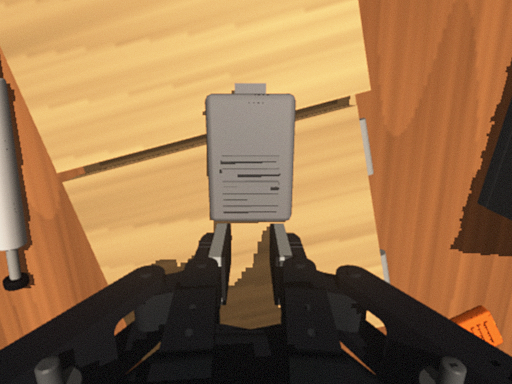

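View pics/s4.png

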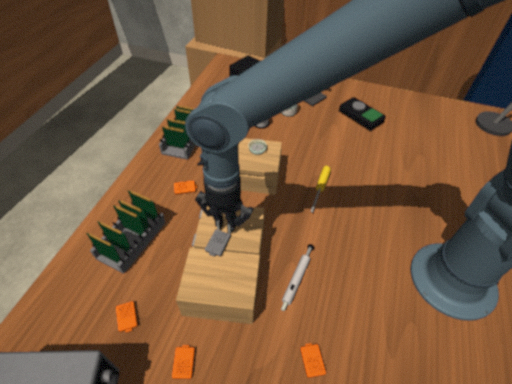

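Run:
```python
from h import *
a=np.radians(87.84);ax=np.r_[np.cos(a),np.sin(a)];C=np.array([.5498,.1020])
g=lambda s,z:np.r_[C+s*ax,z]
f0=read_ft_force()
movel(g(.045,.080),speed=.05);print(read_eef_pos(),read_ft_force()-f0)
movel(g(.069,.079),speed=.05);print(read_eef_pos(),read_ft_force()-f0)
movel(g(.055,.080),speed=.08)
movel(g(.045,.15),speed=.2);pause(.2)
save("wrist","w5");save("side","s5");print(read_time_s())
import pickle;pickle.dump(camera_params("wrist"),open('P5.pkl','wb'))
for c in("side","wrist"):
  for r in tip_of(c,"cover")[:5]: print(c,np.round(r["at"],1),round(r["confidence"],2),wb(toplane(c,r["at"],.085)))
```

```text
[0.55153524 0.14644187 0.0800178 ] [-0.52611573 -1.0537275   0.70966718]
[0.55229698 0.17126483 0.07890677] [-0.54713744 -0.81670424  0.56967344]
22.1083
side [125.5 316.2] 0.78 [0.17235754 0.17292519]
side [312.6 360.4] 0.63 [-0.19902535  0.21489968]
side [183.3 363. ] 0.62 [0.03843668 0.24560346]
side [204.2 270.3] 0.61 [0.0363498  0.05552317]
side [185.4 190.5] 0.44 [ 0.12832433 -0.16395434]
wrist [250.9 103.8] 0.98 [0.0356159  0.05406478]
```

View pics/w5.png

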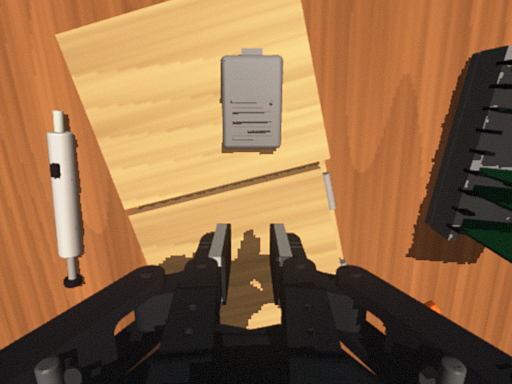

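View pics/s5.png

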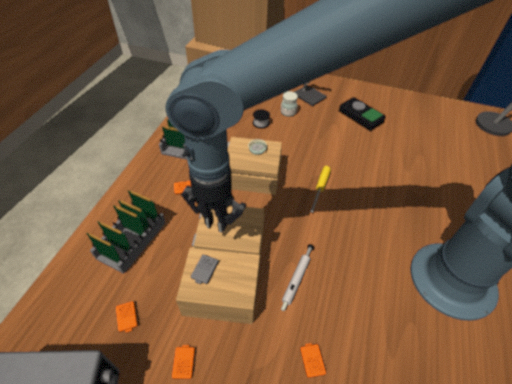

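Run:
```python
from h import *
move_gripper(0.0);print(read_finger_gap())
p=bw(-.058,-.065,.14);movel(p,q(102.9),speed=.25)
p[2]=.085;movel(p,speed=.15);pause(.2)
f0=read_ft_force();print(f0,read_eef_pos(),read_time_s())
z=.0835;zc=None
while z>.064:
    p[2]=z; movel(p,speed=.03); f=(read_ft_force()-f0)[2]; e=read_eef_pos()[2]
    print(round(z,4),round(e,4),f.round(2))
    if f>25: break
    if zc is None and f>1.5: zc=e
    if zc is not None and (e<zc-.0052 or f>15): break
    z-=.0015
pause(.1);print(read_time_s(),read_eef_pos(),read_ft_force()-f0)
save("side","s6")
e=read_eef_pos();p[2]=.19;movel(p,speed=.3);pause(.8)
save("side","s7");save("scene","c7");print(read_time_s())
```

```text
0.00015685695513055568
[-0.71985622  0.59171205  0.43693578] [0.49029932 0.07811455 0.08617774] 23.7833
0.0835 0.0838 -1.28
0.082 0.0819 -0.06
0.0805 0.0804 -0.01
0.079 0.0789 -0.07
0.0775 0.0774 0.05
0.076 0.0764 4.25
0.0745 0.0749 4.91
0.073 0.0734 5.47
0.0715 0.0719 6.04
0.07 0.0706 7.51
26.3833 [0.48864597 0.07760956 0.07060473] [-2.29475044 -1.19695624  8.73458744]
27.8833
```

View pics/s7.png

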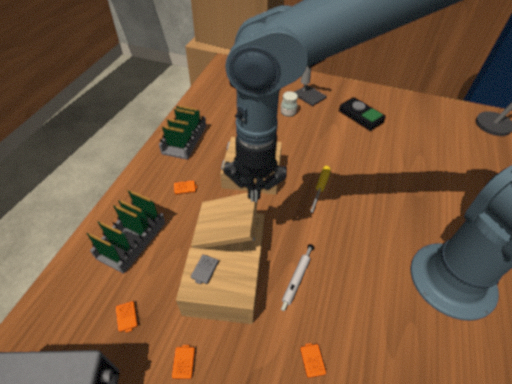

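View pics/c7.png

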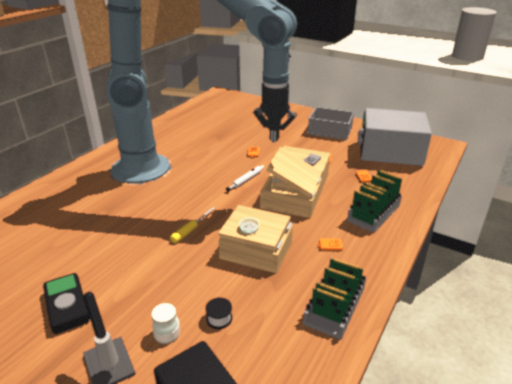

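Run:
```python
from h import *
p=bw(-.058,-.065,.26);movel(p,speed=.2);pause(.5)
save("wrist","w8")
for c in("side","wrist"):
  if c=="side": save(c,"s8")
  for r in tip_of(c,"cover")[:5]:
    w=wb(toplane(c,r["at"],.085))
    if abs(w).max()<.13: print(c,np.round(r["at"],1),round(r["confidence"],2),w)
for n in("long_lid_press",):
  for r in tip_of("side",n)[:1]: print(r)
# expected pixel of press point at .45 rad / shut
for t in(0,.45):
    dx,dz=-.130,.015; x=.072+dx*np.cos(t)+dz*np.sin(t); z=.072-dx*np.sin(t)+dz*np.cos(t)
    print(t,proj("side",bw(x,-.065,z)))
print(read_ft_force(),read_time_s())
```

```text
side [204.4 267.1] 0.79 [0.03739919 0.04782305]
{'at': [243.2, 216.9], 'confidence': 0.73}
0 [252.91336164 228.53338521]
0.45 [244.86919691 213.93157441]
[ 0.08585501 -0.25147896 -0.9428032 ] 29.1333
```

View pics/w8.png

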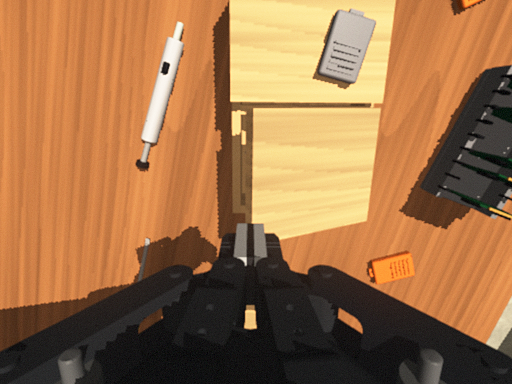

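The wrist picture shows the lid ajar, with its front edge raised at columns 235–250. The cover lies flat and wholly on the ledge at about (347,46), and the arm is clear of everything.

```bash
python3 -c "
from bench import *
sign_off();print(read_time_s())"
```

```text
the job is handed in; nothing more can be done
the job is handed in; nothing more can be done
```

I slid the cover along its long axis onto the ledge with two fingertips. I then pressed the lid near its front edge with the shut gripper and let it spring ajar. I handed the job in at about 29 s; sign-off reports no verdict.

**Cover:** It lies flat on the ledge, centred at about (36, 54) mm in the long box's frame by wrist and side views. All four corners are well inside the ledge. The last side reading put it at (37, 48) mm. The pictures show no movement, so I take the 6 mm difference as detector error.

**Lid:** It went in about 6 mm, with 7.5 to 8.7 N at the bottom of the press. Afterwards the network found the press point within about 3 px of where it should be at 0.45 rad, so the lid is ajar.

**Everything else:** The last scene and side pictures show the short box shut and the tray, screwdriver, pump and spool where they were. I judged this by eye and did not measure it. The arm ended clear of everything.

**Disagreement:** The fingertips did not stand 19 mm ahead of the TCP as described. Touching the fixed ledge with the fingers 20 mm apart put them about 10 mm behind it, so I used the touch-calibrated height for the slide. I found the lid surface by force for the press.

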